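Sheathe the scraper and probe the board's test pad

ROBOT

A 6-joint arm with a two-finger parallel gripper is mounted at the origin on the work surface. World frame = base frame: x ahead of the robot, y to its left, z up, the work surface at z = 0. Lengths are in m, angles in degrees, forces in N, time in s.
With the tool pointing down it reaches from about 0.3 to 0.75 m from the base axis. Payload 8.5 kg.
Tool frame: the origin (TCP) lies midway between the tips of the shut fingers; the grasp point (between the pads) lies 19 mm behind it; z points along the fingers, y is the line along which they close (so a half turn about z gives the same grasp; the last joint's range is limited). The gripper opens to 85 mm and grips with 20 to 120 N. Pads are 22 mm wide; open, the fingers measure 114 mm over their backs; the gripper's body (76 mm by 85 mm) begins 54 mm behind the grasp point. The pads swing forward as they close: fully open they stand 13 mm farther back than shut.
Start: joints at [64.784, 21.807, 74.336, -0, 83.858, -12.336], TCP at [0.123, 0.536, 0.231] pointing down, gripper open.
Joint ranges: [-178.18, 178.18], [-50.72, 133.34], [12.68, 142.11], [-81.47, 261.47], [9.98, 163.14], [-165.26, 165.26]. Speed limits (degrees/s): [136.94, 136.94, 180, 180, 180, 180].

INTERFACE

Orientations are given as a 3x3 rotation matrix whose columns are the frame's x, y, z axes.
In Python, from rig import env gives the robot as it stands. The module is installed in compiled form; this text tells all that it offers.
- The arm moves only by the tool jog_arm, never from a script. Its argument "targets" is a list of rows, each a list of 6 numbers: the shift along the tool's x, y, z in cm, then the turn, a rotation vector about the tool's x, y, z in degrees. A call has 1 to 8 rows; each row is the pose to reach, as a shift and turn from the pose commanded when the call began, along the tool's axes at that moment; what a row does not reach only later rows make up. A row lasts 1/12 s, in which the tool goes at most 41.7 mm and 7.16 degrees, less where a joint would pass 70% of its speed; a pose out of reach is approached as far as the arm can. A call with a gripper value outside its range is refused whole. "hand" is the opening, from 0 (shut) to 1 (fully open), set as the call begins (left out, the last holds). The fingers move at their own pace and stop on an object; "newtons" is the grip in N (left out, the last holds). Time passes only in rows, so rows that repeat a pose let the fingers close. It gives the time, the measured TCP pose, the force, the opening and the grip force at its end, in the units of the state.
- env.observe(): the state, without advancing time (a new reading comes with each control period).
- env.get_image(name): name is "side" or "top"; returns a dict with "frame" (400x640x3 uint8, red, green, blue), "depth" (400x640 float32, m along the optical axis (not along the pixel's ray), 0 where there is no reading), "fovy" (degrees; the focal length in pixels is half the picture's height over the tangent of half this angle, whatever the lens; pixels are square), "cx", "cy" (the principal point, pixels), "cam_to_world" (4x4, takes a point from camera to world coordinates). Camera axes: x right, y down, z forward; pixel columns grow to the right and rows downward; lengths in m; the calibration is good to about 2 mm. A picture is of the moment at which its call begins.
- env.close_job(): hands the job in; it is judged then, once.
Trained networks look in the newest picture that a camera, given by its name, has taken for a name from the list of things; names that differ only in an ending like _2 or _b are one class to them, and where a whole thing is asked for, a point or a joint stands for the part that bears it (a point fixed in the world has none). Each returns a list of dicts, best first, with "score" (0 to 1); they miss things now and then, are a little off and sometimes report something else, mostly with a low value. They report only what shows in the picture. A call takes as long as a camera call. They do not tell look-alikes from the thing itself.
- env.regions_of(camera, target): "pixels" (400x640 bool, what is visible of it) and "point" ([row, column] in pixels, amid what is visible of it).
The state is a dict: "time_s": time; "q": joint angles; "qvel": joint speeds; "joint_efforts": joint torques, N m; "position": TCP position; "tool_rot": TCP orientation; "ft_force": force on the tool from outside, world axes, zero at the start; "wrist_torque": the same for the moment, N m; "grip_width": finger opening in m; "gripper_force": force on a finger pad.
Only numpy, scipy, OpenCV 4.12 (cv2) and the standard library are available. Lean on these libraries where they do the work, as an engineer would, in place of code of your own. Each camera call takes 0.05 s, during which the arm holds its last target. There are 200 camera calls.

TASK

The scraper has been left lying on the circuit board: first slide its blade flat into the slot of the yellow blade guard until it is fully home, and let go of it. Then pull the test probe up to its stop by its red knob, slide the board along the bench, without lifting it, until its gold test pad lies right under the probe tip, and press the knob down until the tip rests on the gold pad and stays there, without ramming the board. Leave the dish, the bottle and the transformer where they are.

Things in the scene. Friction and masses are not known exactly. Their poses are not given: they have to be found in the camera images.
- board: green circuit board in a black carrier, 160 x 100 mm, 12 mm thick, 0.3 kg, loose, lies flat on the bench; origin at the centre of its underside, x along its length towards the gold pad, z up. Two blue capacitors, 12 mm across, tops 26 mm above the bench, stand on it at x = -14 mm, y = +/-38 mm
- heatsink (a point): top centre of the dark finned heat sink fixed on the board, the grip for sliding it: 44 mm long (board x), 24 mm wide (board y; pinch this width), 35 mm high, its top 47 mm above the bench; this point is at x = -52 mm, y = 0, z = 47 mm in the board's frame
- pad (a point): centre of the gold test pad, 10 mm across in a white ring, on the board's top face, at x = +60 mm, y = 0, z = 12 mm in the board's frame
- scraper: scraper, loose, 60 g, flat underside, at first lying on the board over the pad: orange handle 80 mm long (x), 18 mm wide, 16 mm high; steel blade 45 mm long, 24 mm wide, 3 mm thick, level with the handle's underside, sticking out at the handle's +x end. Origin on the underside below the middle of the handle; x towards the blade, z up
- blade_tip (a point): middle of the scraper blade's front edge, 85 mm along x from the scraper's origin, 1.5 mm above its underside
- guard: blade guard, fixed: grey base plate 60 mm wide (y), 4 mm thick, from x = -93 to +57 mm; on it a yellow hood 55 mm long, 60 wide, top 18 mm above the bench, with a slot 32 mm wide, 8 high, 49 deep, its floor the base plate's top. Origin on the bench below the middle of the slot's mouth; the slot runs to +x, open to -x. The scraper lies on the plate, only its blade fits in the slot
- stand: probe stand, fixed to the bench: blue foot 70 x 70 x 30 mm centred at x = 85, y = 80 mm, with a steel column (tops out 107 mm above the bench), and an aluminium arm (75 to 95 mm above the bench, 26 mm wide) that carries the probe in a dark bush 30 mm across. Origin on the bench exactly below the probe's axis, z up
- probe (a joint): height of the test probe, which slides upright in the stand's arm: 0 m = fully up (tip 66 mm above the bench), grows as it is pressed down, to 0.064 m; it stays where it is left (friction about 4 N). At 0.054 m the tip touches the top of a board lying under it
- probe_tip (a point): the lower tip of the brass test probe, 3 mm across
- probe_knob (a point): centre of the top face of the red knob on the probe, 26 mm across and 22 mm high below this point; 205 mm above the bench when the probe is up; a 10 mm rod below it
- dish: white square parts dish, loose, 110 x 90 x 25 mm, with two brass posts in it; leave alone; origin at the centre of its underside
- bottle: white bottle with a purple label, loose, 52 mm across, 110 mm high; leave alone; origin at the centre of its underside
- toroid: black round transformer with a cork-coloured disc on top, loose, 104 mm across, 45 mm high, 0.9 kg; leave alone; origin at the centre of its underside
Not all that is in view belongs to the job. There is more than one size of the guard; the job needs the smaller. Of the things that look like the scraper, the larger one is meant.

How it is judged:
By the outcome, as a careful person would: the job done as asked, in the order asked, and still so for the second after the job is handed in, with the robot touching nothing.
It also fails if it takes over 69 s, if anything falls off the work surface, if the arm or the gripper's body presses on something with over 40 N, if the wrist force passes 120 N, or if a joint passes its speed limit or range.

## Working session

There is one attempt and no reset: what is moved stays moved. The work goes in short steps, Python scripts to look and compute and a tool call to move; the robot and the scene stay as the last step left them, time stands still between calls to the robot, and variables do not carry over. Pictures are saved under pics/ and viewed, at most 13 in all, crops included, and the job is handed in when it is done.

Besides the shell and the picture viewer there is one more tool, called as name(argument=value, ...), one argument or row to a line, values as JSON. jog_arm: Moves the arm, as the interface text tells. Its arguments: {"type":"object","properties":{"targets":{"type":"array","items":{"type":"array","items":{"type":"number"}}},"hand":{"type":"number"},"newtons":{"type":"number"}},"required":["targets"]}

```bash
mkdir -p pics; cat > h.py <<'E'
import numpy as np, cv2
from rig import env
def shot(cam,name=None):
    im=env.get_image(cam)
    if name: cv2.imwrite(f'pics/{name}.png',im['frame'][:,:,::-1])
    return im
def cloud(im):
    d=im['depth'];f=200/np.tan(np.radians(im['fovy'])/2)
    v,u=np.mgrid[0:400,0:640]
    P=np.stack([(u-im['cx'])/f*d,(v-im['cy'])/f*d,d,np.ones_like(d)],-1)
    W=P@im['cam_to_world'].T
    return W[...,:3]
E
python3 - <<'E'
from h import *
np.set_printoptions(precision=3,suppress=True)
for c in ['top','side']:
    im=shot(c,c+'0'); W=cloud(im)
    np.savez(f'{c}0.npz',W=W,d=im['depth'],f=im['frame'],T=im['cam_to_world'],k=[im['fovy'],im['cx'],im['cy']])
    print(c,im['cam_to_world'][:3],im['fovy'],im['cx'],im['cy'])
    for t in ['board','heatsink','pad','scraper','guard','stand','probe_knob','probe_tip','dish','bottle','toroid']:
        for r in env.regions_of(c,t)[:4]:
            m=r['pixels']&(im['depth']>0)
            if m.sum()<3: continue
            q=W[m]
            print(t,round(r['score'],2),r['point'],m.sum(),np.median(q,0),'zmax',q[:,2].max())
E
```

```text
top [[ 0.019 -0.981  0.194  0.37 ]
 [-0.999 -0.025 -0.026  0.006]
 [ 0.031 -0.193 -0.981  1.1  ]] 50.106648187571345 316.123488559773 198.82718854280938
board 0.79 [240.5, 347.2] 2312 [ 0.482 -0.099  0.013] zmax 0.05284443168535824
heatsink 0.85 [238.1, 344.5] 2275 [ 0.482 -0.098  0.013] zmax 0.05284443168535824
heatsink 0.36 [160.6, 251.7] 1069 [0.665 0.143 0.094] zmax 0.14900691670002764
pad 0.8 [241.1, 345.3] 2260 [ 0.48  -0.099  0.013] zmax 0.05284443168535824
scraper 0.58 [206.1, 354.1] 372 [ 0.56  -0.122  0.026] zmax 0.033428289600877514
scraper 0.56 [217.4, 402.2] 171 [ 0.534 -0.241  0.009] zmax 0.015743189326832496
guard 0.85 [312.3, 419.7] 2850 [ 0.309 -0.281  0.008] zmax 0.032743185276559617
guard 0.79 [214.9, 443.6] 1351 [ 0.559 -0.357  0.007] zmax 0.02425052515259507
stand 0.62 [162.2, 252.2] 1135 [0.662 0.143 0.094] zmax 0.14900691670002764
probe_knob 0.47 [185.1, 261.8] 128 [0.59  0.105 0.144] zmax 0.14900691670002764
probe_tip 0.67 [185.0, 260.9] 106 [0.588 0.105 0.144] zmax 0.14900691670002764
probe_tip 0.54 [137.5, 370.5] 1233 [ 0.75  -0.166  0.046] zmax 0.0535949181
[... 876 characters left out ...]
ard 0.78 [337.1, 423.1] 2176 [ 0.557 -0.362  0.006] zmax 0.021782952691768442
guard 0.59 [370.3, 294.4] 4268 [ 0.319 -0.282  0.007] zmax 0.0299001841199088
stand 0.8 [184.9, 321.1] 1226 [0.66  0.133 0.068] zmax 0.14632413548611178
probe_knob 0.58 [175.5, 309.2] 185 [0.585 0.1   0.128] zmax 0.14632413548611178
probe_tip 0.68 [174.0, 304.0] 195 [0.585 0.1   0.127] zmax 0.14632413548611178
dish 0.79 [174.5, 267.6] 856 [0.586 0.334 0.011] zmax 0.027878160436895616
dish 0.52 [267.0, 346.0] 563 [ 0.547 -0.123  0.019] zmax 0.03235324560984143
bottle 0.55 [209.0, 394.9] 753 [ 0.749 -0.057  0.057] zmax 0.1133413727199315
toroid 0.79 [244.1, 428.4] 1348 [ 0.736 -0.185  0.044] zmax 0.050697870752128504
```

```bash
python3 -c "
from h import *
print(env.observe())"
```

```text
{'time_s': 1.2, 'q': array([ 6.47833536e+01,  2.18078611e+01,  7.43350273e+01, -1.52379103e-03,
        8.38596776e+01, -1.23365319e+01]), 'qvel': array([ 0.00339777, -0.05354818,  0.09145278, -0.00952669,  0.01538402,
       -0.04575119]), 'joint_efforts': array([-1.37946492e-03, -4.48309529e+01, -2.31465000e+01, -2.55593368e-04,
        3.86205193e-04,  7.09161668e-06]), 'position': array([0.12260849, 0.53613826, 0.23131525]), 'tool_rot': array([[-9.74839253e-01,  2.22909021e-01,  4.84276539e-06],
       [ 2.22909020e-01,  9.74839251e-01, -5.17820258e-05],
       [-1.62635985e-05, -4.93996553e-05, -9.99999999e-01]]), 'ft_force': array([-0.54277384,  0.31940785, -0.12485717]), 'wrist_torque': array([-0.05418534,  0.01295576,  0.03364308]), 'gripper_force': 0.0, 'grip_width': 0.0856333725630324}
```

View pics/top0.png

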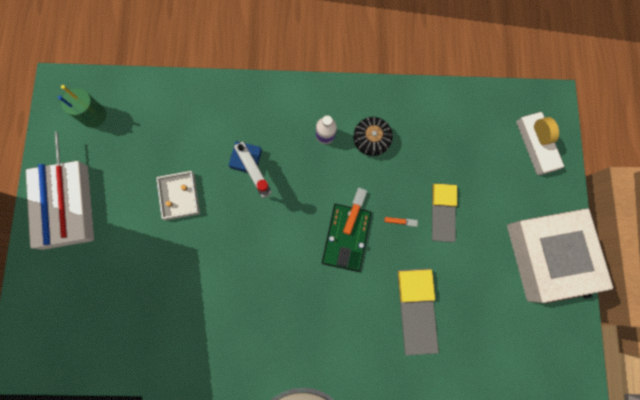

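View pics/side0.png

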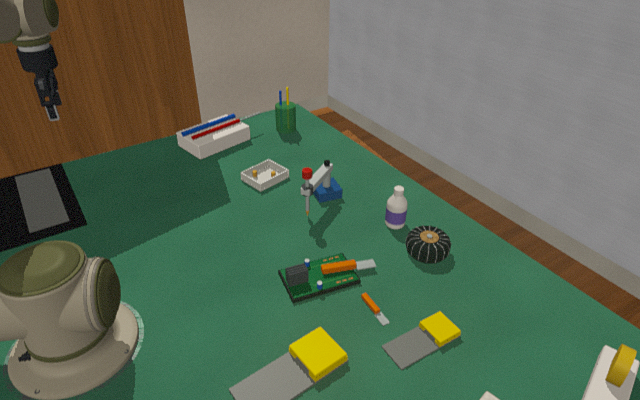

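Top view: the candidates for the scraper are the larger orange one on the board at (354,206) and a smaller one on the bench at (402,217). The guards are the small one at (444,213) and the big one at (418,312). The knob is at (262,185), and the probe stands low, with the knob at about z 0.145. I choose the scraper on the board and the small guard, and will check both in a crop while measuring.

```bash
cat >> h.py <<'E'
def rays(im,uv,z):
    "pixels (n,2 as u,v) -> points on the plane z"
    f=200/np.tan(np.radians(im['fovy'])/2); uv=np.atleast_2d(uv).astype(float)
    d=np.c_[(uv[:,0]-im['cx'])/f,(uv[:,1]-im['cy'])/f,np.ones(len(uv))]@im['cam_to_world'][:3,:3].T
    o=im['cam_to_world'][:3,3]
    return o+d*((z-o[2])/d[:,2])[:,None]
def rect(im,mask,z):
    "biggest blob of the mask, on plane z: centre, (long, short), heading of the long side"
    n,l,s,_=cv2.connectedComponentsWithStats(mask.astype(np.uint8))
    m=l==1+np.argmax(s[1:,4]); v,u=np.nonzero(m)
    p=np.concatenate([rays(im,np.c_[u+a,v+b],z) for a in(-.4,.4) for b in(-.4,.4)])[:,:2]
    (c,(w,h),_)=cv2.minAreaRect((p*1000).astype(np.float32))
    q=rays(im,np.c_[u,v],z)[:,:2]; e,V=np.linalg.eigh(np.cov(q.T)); a=V[:,1]
    return dict(n=int(m.sum()),rect=np.round(c,1),size=np.round([max(w,h),min(w,h)],1),mean=np.round(q.mean(0)*1000,1),ang=round(float(np.degrees(np.arctan2(a[1],a[0]))),1))
def hsv(im): return cv2.cvtColor(im['frame'],cv2.COLOR_RGB2HSV).astype(int)
def masks(im):
    H,S,V=np.moveaxis(hsv(im),-1,0)
    return dict(orange=(H>=4)&(H<=16)&(S>170)&(V>110),yellow=(H>=22)&(H<=32)&(S>150)&(V>110),red=((H<=3)|(H>174))&(S>150)&(V>80),grey=(S<40)&(V>60)&(V<140),light=(S<70)&(V>130))
def near(im,W,c,r): return (np.hypot(W[...,0]-c[0],W[...,1]-c[1])<r)&(im['depth']>0)
E
cat > m1.py <<'E'
from h import *
for c in ['top','side']:
    im=shot(c); W=cloud(im); M=masks(im)
    print(c)
    o=near(im,W,(.555,-.12),.08)
    print(' scraper handle',rect(im,M['orange']&o,.024),'blade',rect(im,M['light']&o&near(im,W,(.60,-.13),.04),.015))
    print(' small scraper',rect(im,M['orange']&near(im,W,(.534,-.235),.05),.008))
    print(' hood s',rect(im,M['yellow']&near(im,W,(.59,-.36),.08),.018),' hood b',rect(im,M['yellow']&near(im,W,(.39,-.28),.08),.02))
    print(' plate s',rect(im,M['grey']&near(im,W,(.53,-.36),.08),.004))
    print(' knob',rect(im,M['red']&near(im,W,(.59,.1),.06),.140), 'z',np.percentile(W[M['red']&near(im,W,(.59,.1),.06)][:,2],[5,50,80,95]))
    b=env.regions_of(c,'board')[0]['pixels']
    print(' board',rect(im,cv2.morphologyEx((b).astype(np.uint8),cv2.MORPH_CLOSE,np.ones((5,5))),.010))
    H=hsv(im); g=near(im,W,(.48,-.1),.13)
    m=(H[...,0]>95)&(H[...,0]<125)&(H[...,1]>60)&g
    n,l,s,ce=cv2.connectedComponentsWithStats(m.astype(np.uint8))
    print(' caps?',[(s[i,4],ce[i].round(1),rays(im,ce[i],.024)[0,:2].round(3)) for i in range(1,n) if s[i,4]>4])
    hs=g&(W[...,2]>.034)&(W[...,0]<.5); print(' sink',hs.sum(), rect(im,hs,.047))
    x0,y0=(300,170) if c=='top' else (270,220)
    cv2.imwrite(f'pics/{c}_crop.png',cv2.resize(im['frame'][y0:y0+150,x0:x0+200,::-1],None,fx=4,fy=4,interpolation=cv2.INTER_CUBIC))
E
python3 m1.py
```

```text
top
 scraper handle {'n': 218, 'rect': array([ 532.6, -112.7]), 'size': array([79.6, 21.6]), 'mean': array([ 531.8, -112.7]), 'ang': 159.1} blade {'n': 168, 'rect': array([ 594.3, -134.5]), 'size': array([48.7, 28.8]), 'mean': array([ 595. , -134.5]), 'ang': 157.5}
 small scraper {'n': 89, 'rect': array([ 534.4, -227.2]), 'size': array([52.5, 14.1]), 'mean': array([ 534.3, -228.2]), 'ang': 84.6}
 hood s {'n': 494, 'rect': array([ 604. , -357.2]), 'size': array([62.8, 57.2]), 'mean': array([ 603.7, -357.4]), 'ang': 88.0}  hood b {'n': 1040, 'rect': array([ 369.8, -276.3]), 'size': array([88.2, 76.7]), 'mean': array([ 369.6, -276.4]), 'ang': 92.9}
 plate s {'n': 810, 'rect': array([ 529.9, -356.2]), 'size': array([94., 63.]), 'mean': array([ 529.5, -355.6]), 'ang': 177.9}
 knob {'n': 92, 'rect': array([588.1, 105.2]), 'size': array([27.7, 23.9]), 'mean': array([588.1, 105. ]), 'ang': -163.9} z [0.13428187 0.14424464 0.14572984 0.147083  ]
 board {'n': 2287, 'rect': array([ 488.9, -103. ]), 'size': array([164.8, 106.3]), 'mean': array([ 484.2, -102.1]), 'ang': 170.0}
 caps? []
 sink 125
[... 763 characters left out ...]
': 88.2}
 plate s {'n': 1327, 'rect': array([ 530.9, -357.5]), 'size': array([102.1,  63.9]), 'mean': array([ 528.3, -358.2]), 'ang': 177.8}
 knob {'n': 78, 'rect': array([583.4,  97.8]), 'size': array([50.3, 24.2]), 'mean': array([584.3,  98. ]), 'ang': 59.2} z [0.12762677 0.14214346 0.14399247 0.14560337]
 board {'n': 2161, 'rect': array([ 484.3, -104.6]), 'size': array([163.9, 117.1]), 'mean': array([ 473. , -109.6]), 'ang': 160.9}
 caps? [(np.int32(25), array([306.8, 263.6]), array([ 0.476, -0.071])), (np.int32(22), array([319. , 286.5]), array([ 0.46 , -0.145]))]
 sink 255 {'n': 255, 'rect': array([432.5, -99.7]), 'size': array([50. , 40.5]), 'mean': array([432.1, -98.9]), 'ang': 178.1}
```

View pics/top_crop.png

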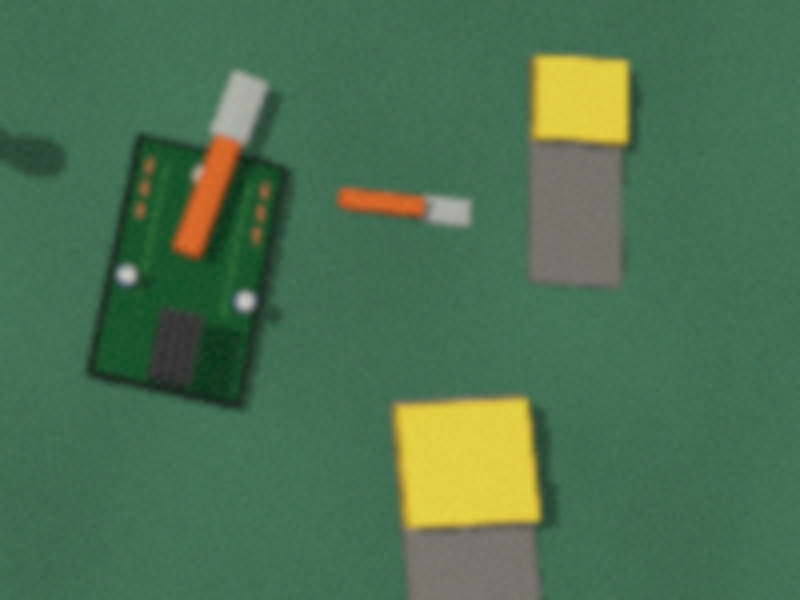

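View pics/side_crop.png

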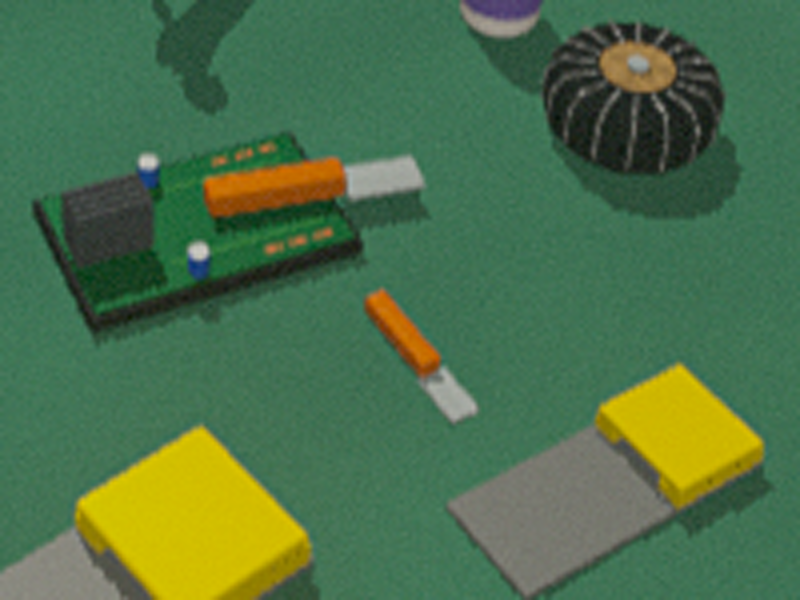

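The crops confirm it: the larger scraper (handle about 80 mm) lies on the board with its blade pointing +x. The small guard's hood measures 57 x 63 mm and its slot opens towards the robot. Next I work out the reach.

```bash
cat > go.py <<'E'
import sys
from h import *
from scipy.spatial.transform import Rotation as R
def go(x,y,z,h):
    "shift (cm) and turn (deg) in tool axes to bring the TCP to x,y,z (mm), tool y at heading h"
    s=env.observe(); c,n=np.cos(np.radians(h)),np.sin(np.radians(h))
    D=np.c_[[-n,c,0],[c,n,0],[0,0,-1]]
    T=s['tool_rot']; d=T.T@(np.array([x,y,z])/1000-s['position'])*100
    r=R.from_matrix(T.T@D).as_rotvec(degrees=True)
    print(np.round(d,2),np.round(r,2),'t',round(s['time_s'],1),'pos',(s['position']*1000).round(1),'F',s['ft_force'].round(1),'w',round(s['grip_width']*1000,1))
if __name__=='__main__': go(*map(float,sys.argv[1:]))
E
python3 go.py 533.5 -112.5 130 69.5
```

```text
[-54.51 -54.08  10.13] [ 0.   -0.    7.62] t 1.4 pos [122.6 536.2 231.3] F [ 0.4 -0.2  0.7] w 84.9
```

jog_arm(
  targets=[
    [-22,-22,2,0,0,4],
    [-22,-22,2,0,0,4],
    [-22,-22,2,0,0,4],
    [-22,-22,2,0,0,4],
    [-22,-22,2,0,0,4],
    [-22,-22,2,0,0,4],
    [-22,-22,2,0,0,4],
    [-22,-22,2,0,0,4],
  ],
  hand=0.55,
)

```text
time_s: 2.07
position: [0.2894, 0.2698, 0.2113]
tool_rot: [[-0.956, 0.293, 0.001], [0.293, 0.956, -0.001], [-0.001, -0.0, -1.0]]
ft_force: [0.3, 0.1, 0.5]
grip_width: 0.0467
gripper_force: 0.0
```

```bash
python3 go.py 533.5 -112.5 130 69.5
```

```text
[-34.52 -29.41   8.16] [-0.02  0.04  3.49] t 2.1 pos [289.4 269.8 211.3] F [0.3 0.1 0.5] w 46.7
```

jog_arm(
  targets=[
    [-24,-20.5,5,0,0,3.5],
    [-24,-20.5,5,0,0,3.5],
    [-24,-20.5,5,0,0,3.5],
    [-24,-20.5,5,0,0,3.5],
    [-24,-20.5,5,0,0,3.5],
    [-24,-20.5,5,0,0,3.5],
    [-24,-20.5,5,0,0,3.5],
    [-24,-20.5,5,0,0,3.5],
  ],
)

```text
time_s: 2.73
position: [0.4596, 0.0036, 0.1609]
tool_rot: [[-0.937, 0.35, 0.001], [0.35, 0.937, -0.0], [-0.001, -0.0, -1.0]]
ft_force: [0.4, 0.1, 0.7]
grip_width: 0.0468
gripper_force: 0.0
```

```bash
python3 go.py 533.5 -112.5 60 69.5
```

```text
[-10.98  -8.29  10.09] [-0.02  0.04  0.  ] t 2.7 pos [459.6   3.6 160.9] F [0.4 0.1 0.7] w 46.8
```

jog_arm(
  targets=[
    [-10.8,-8.2,6,0,0,0],
    [-10.8,-8.2,10,0,0,0],
    [-10.8,-8.2,10,0,0,0],
    [-10.8,-8.2,10,0,0,0],
    [-10.8,-8.2,10,0,0,0],
    [-10.8,-8.2,10,0,0,0],
    [-10.8,-8.2,10,0,0,0],
    [-10.8,-8.2,10,0,0,0],
  ],
)

```text
time_s: 3.4
position: [0.5308, -0.1068, 0.0626]
tool_rot: [[-0.938, 0.347, 0.001], [0.347, 0.938, -0.0], [-0.001, 0.0, -1.0]]
ft_force: [-0.2, 0.6, -0.7]
grip_width: 0.0471
gripper_force: 0.0
```

```bash
python3 go.py 533.5 -112.5 14 69.5
```

```text
[-0.44 -0.44  4.86] [0.   0.08 0.17] t 3.4 pos [ 530.8 -106.8   62.6] F [-0.2  0.6 -0.7] w 47.1
```

jog_arm(
  targets=[
    [-0.4,-0.4,3,0,0,0],
    [-0.4,-0.4,4.8,0,0,0],
    [-0.4,-0.4,4.8,0,0,0],
    [-0.4,-0.4,4.8,0,0,0],
  ],
)

```text
time_s: 3.73
position: [0.5331, -0.112, 0.0142]
tool_rot: [[-0.938, 0.347, 0.0], [0.347, 0.938, -0.0], [-0.0, -0.0, -1.0]]
ft_force: [-0.3, -0.2, -0.6]
grip_width: 0.0469
gripper_force: 0.0
```

jog_arm(
  targets=[
    [0,0,0,0,0,0],
    [0,0,0,0,0,0],
    [0,0,0,0,0,0],
    [0,0,0,0,0,0],
    [0,0,0,0,0,0],
    [0,0,0,0,0,0],
  ],
  hand=0,
  newtons=30,
)

```text
time_s: 4.23
position: [0.5339, -0.1128, 0.015]
tool_rot: [[-0.937, 0.348, 0.003], [0.348, 0.937, -0.001], [-0.003, 0.0, -1.0]]
ft_force: [-0.3, 1.6, 6.1]
grip_width: 0.0176
gripper_force: 30.9
```

```bash
python3 go.py 533.5 -112.5 14 69.5
```

```text
[0.05 0.02 0.1 ] [0.   0.15 0.13] t 4.2 pos [ 533.9 -112.8   15. ] F [-0.3  1.6  6.1] w 17.6
```

jog_arm(
  targets=[
    [0,0,-3,0,0,0],
    [0,0,-6,0,0,0],
    [0,0,-6,0,0,0],
    [0,0,-6,0,0,0],
  ],
)

```text
time_s: 4.57
position: [0.534, -0.1131, 0.0754]
tool_rot: [[-0.937, 0.348, 0.004], [0.348, 0.937, -0.002], [-0.004, -0.0, -1.0]]
ft_force: [0.0, -0.7, -1.5]
grip_width: 0.0173
gripper_force: 30.0
```

```bash
python3 go.py 483.6 -354.1 60 87.9
```

```text
[ -3.66 -24.35   1.56] [ -0.06   0.25 -18.27] t 4.6 pos [ 534.  -113.1   75.4] F [ 0.  -0.7 -1.5] w 17.3
```

jog_arm(
  targets=[
    [-0.6,-4,0,0,0.2,-3],
    [-1.2,-8,0,0,0.2,-6],
    [-1.9,-12,0,0,0.2,-9],
    [-2.5,-16,0,0,0.2,-12],
    [-3.1,-20,0,0,0.2,-15],
    [-3.7,-24.3,0,0,0.2,-18.3],
    [-3.7,-24.3,0,0,0.2,-18.3],
    [-3.7,-24.3,0,0,0.2,-18.3],
  ],
)

```text
time_s: 5.23
position: [0.4821, -0.3552, 0.0722]
tool_rot: [[-0.999, 0.04, -0.004], [0.04, 0.999, 0.002], [0.004, 0.002, -1.0]]
ft_force: [-0.0, 1.1, 0.1]
grip_width: 0.0169
gripper_force: 30.0
```

```bash
python3 go.py 483.6 -354.1 30 87.9; python3 - <<'E'
from h import *
im=shot('side','s1'); 
cv2.imwrite('pics/s1c.png',cv2.resize(im['frame'][230:400,280:500,::-1],None,fx=3,fy=3,interpolation=cv2.INTER_CUBIC))
E
```

```text
[-0.16  0.11  4.22] [ 0.09 -0.25 -0.18] t 5.2 pos [ 482.1 -355.2   72.2] F [-0.   1.1  0.1] w 16.9
```

View pics/s1c.png

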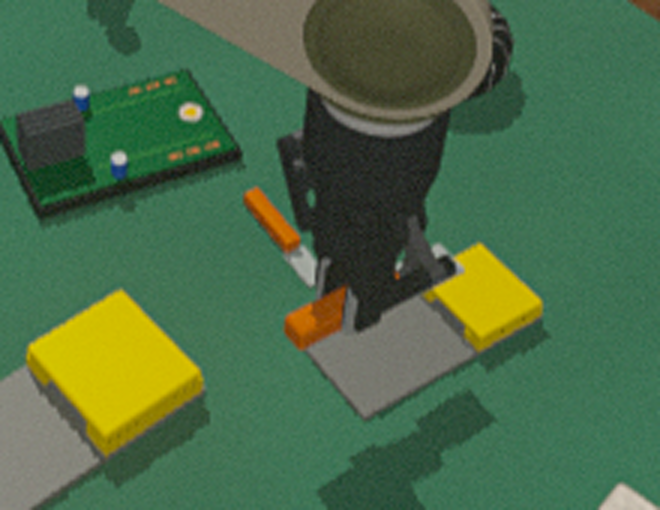

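jog_arm(
  targets=[
    [-0.1,0.1,3,0,-0.2,-0.2],
    [-0.1,0.1,5.5,0,-0.2,-0.2],
    [-0.1,0.1,6.2,0,-0.2,-0.2],
    [-0.1,0.1,6.4,0,-0.2,-0.2],
    [-0.1,0.1,6.4,0,-0.2,-0.2],
  ],
)

```text
time_s: 5.7
position: [0.4845, -0.3517, 0.0096]
tool_rot: [[-0.999, 0.032, -0.0], [0.032, 0.999, 0.001], [0.0, 0.001, -1.0]]
ft_force: [0.5, 0.6, -1.0]
grip_width: 0.0172
gripper_force: 30.0
```

```bash
python3 go.py 536.5 -356.0 7 87.9; python3 - <<'E'
from h import *
im=shot('side'); W=cloud(im)
cv2.imwrite('pics/s2c.png',cv2.resize(im['frame'][280:380,350:480,::-1],None,fx=6,fy=6,interpolation=cv2.INTER_CUBIC))
E
```

```text
[-5.21 -0.26  0.26] [ 0.05 -0.01  0.28] t 5.7 pos [ 484.5 -351.7    9.6] F [ 0.5  0.6 -1. ] w 17.2
```

View pics/s2c.png

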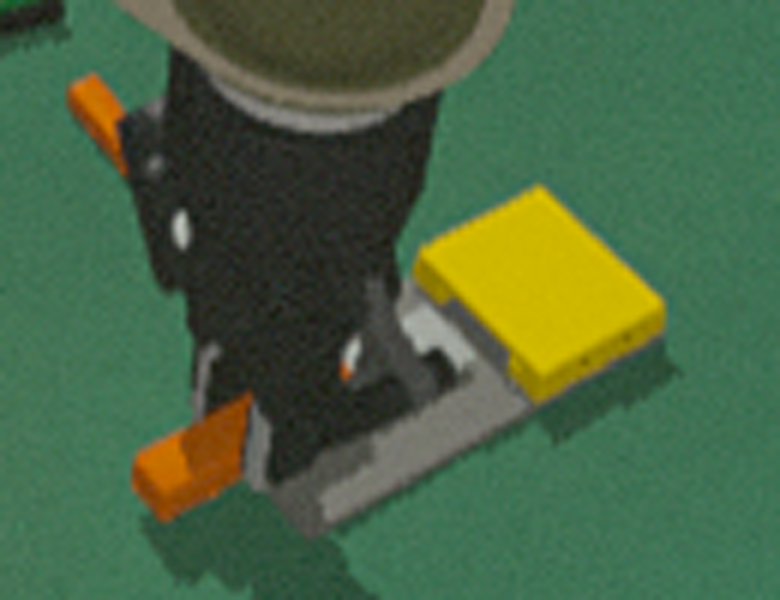

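The blade lies just short of the slot and about 2.5 mm too far left, so I correct sideways, lower it, and then slide it in.

jog_arm(
  targets=[
    [0,-0.25,0.1,0,0,0.3],
    [0,-0.25,0.2,0,0,0.3],
    [0,-0.25,0.2,0,0,0.3],
  ],
)

```text
time_s: 6.0
position: [0.4842, -0.3553, 0.008]
tool_rot: [[-0.999, 0.038, 0.001], [0.038, 0.999, -0.0], [-0.001, -0.0, -1.0]]
ft_force: [0.1, 0.3, -0.3]
grip_width: 0.0169
gripper_force: 30.0
```

jog_arm(
  targets=[
    [-0.5,0,0,0,0,0],
    [-1,0,0,0,0,0],
    [-1.5,0,0,0,0,0],
    [-2,0,0,0,0,0],
    [-2.5,0,0,0,0,0],
    [-2.5,0,0,0,0,0],
  ],
)

```text
time_s: 6.5
position: [0.51, -0.3559, 0.0073]
tool_rot: [[-0.999, 0.037, 0.001], [0.037, 0.999, 0.0], [-0.001, 0.0, -1.0]]
ft_force: [0.2, -0.2, 0.1]
grip_width: 0.017
gripper_force: 30.0
```

```bash
python3 go.py 536.5 -356.0 7 87.9
```

```text
[-2.65  0.09  0.03] [ 0.01  0.04 -0.04] t 6.5 pos [ 510.  -355.9    7.3] F [ 0.2 -0.2  0.1] w 17.0
```

jog_arm(
  targets=[
    [-0.4,0.05,0,0,0,0],
    [-0.8,0.05,0,0,0,0],
    [-1.2,0.05,0,0,0,0],
    [-1.6,0.05,0,0,0,0],
    [-2,0.05,0,0,0,0],
    [-2.2,0.05,0,0,0,0],
    [-2.2,0.05,0,0,0,0],
  ],
)

```text
time_s: 7.08
position: [0.5314, -0.3563, 0.0073]
tool_rot: [[-0.999, 0.038, 0.0], [0.038, 0.999, 0.0], [-0.0, 0.0, -1.0]]
ft_force: [-0.1, 0.2, -0.6]
grip_width: 0.0172
gripper_force: 30.0
```

jog_arm(
  targets=[
    [-0.1,0,0,0,0,0],
    [-0.2,0,0,0,0,0],
    [-0.3,0,0,0,0,0],
    [-0.4,0,0,0,0,0],
    [-0.4,0,0,0,0,0],
  ],
)

```text
time_s: 7.5
position: [0.5351, -0.3565, 0.0073]
tool_rot: [[-0.999, 0.038, 0.0], [0.038, 0.999, 0.001], [-0.0, 0.001, -1.0]]
ft_force: [-0.3, 0.4, -0.8]
grip_width: 0.0172
gripper_force: 30.0
```

jog_arm(
  targets=[
    [-0.1,0,0,0,0,0],
    [-0.2,0,0,0,0,0],
    [-0.3,0,0,0,0,0],
    [-0.3,0,0,0,0,0],
  ],
)

```text
time_s: 7.83
position: [0.5363, -0.3565, 0.0072]
tool_rot: [[-0.999, 0.038, -0.004], [0.038, 0.999, 0.002], [0.004, 0.002, -1.0]]
ft_force: [-8.8, -0.2, 2.7]
grip_width: 0.017
gripper_force: 30.5
```

jog_arm(
  targets=[
    [-0.1,0,0,0,0,0],
    [-0.2,0,0,0,0,0],
    [-0.3,0,0,0,0,0],
    [-0.3,0,0,0,0,0],
  ],
)

```text
time_s: 8.17
position: [0.537, -0.3565, 0.007]
tool_rot: [[-0.999, 0.038, -0.009], [0.038, 0.999, 0.003], [0.009, 0.003, -1.0]]
ft_force: [-20.4, -1.1, 7.5]
grip_width: 0.017
gripper_force: 31.0
```

jog_arm(
  targets=[
    [0.2,0,0,0,0,0],
    [0.2,0,0,0,0,0],
    [0.2,0,0,0,0,0],
    [0.2,0,0,0,0,0],
  ],
  hand=0.5,
)

```text
time_s: 8.5
position: [0.5394, -0.3566, 0.0074]
tool_rot: [[-0.999, 0.038, 0.001], [0.038, 0.999, 0.0], [-0.001, 0.0, -1.0]]
ft_force: [0.1, -0.2, -0.7]
grip_width: 0.0425
gripper_force: 0.0
```

jog_arm(
  targets=[
    [0,0,-1,0,0,0],
    [0,0,-4,0,0,0],
    [0,0,-8,0,0,0],
    [0,0,-12,0,0,0],
    [0,0,-16,0,0,0],
    [4,4,-20,0,0,0],
    [8,8,-21,0,0,0],
    [8,8,-21,0,0,0],
  ],
)

```text
time_s: 9.17
position: [0.4613, -0.2728, 0.2192]
tool_rot: [[-0.999, 0.038, 0.002], [0.038, 0.999, -0.001], [-0.002, -0.001, -1.0]]
ft_force: [0.5, 0.8, 0.3]
grip_width: 0.0427
gripper_force: 0.0
```

```bash
cat > m2.py <<'E'
from h import *
for c in ['top','side']:
    im=shot(c); W=cloud(im); M=masks(im); H=hsv(im)
    print(c)
    print(' handle',rect(im,M['orange']&near(im,W,(.53,-.355),.06),.014))
    print(' hood',rect(im,M['yellow']&near(im,W,(.59,-.36),.08),.018))
    k=M['red']&near(im,W,(.59,.1),.06)
    for z in (.144,.146): print(' knob',z,rect(im,k&(W[...,2]>.139),z))
    print(' red z',np.percentile(W[k][:,2],[5,50,80,95]))
    g=near(im,W,(.485,-.105),.11)
    pad=(H[...,0]>=20)&(H[...,0]<=34)&(H[...,1]>80)&(H[...,2]>120)&g
    print(' pad',rect(im,pad,.012))
    wh=(H[...,1]<70)&(H[...,2]>130)&g
    n,l,s,ce=cv2.connectedComponentsWithStats(wh.astype(np.uint8))
    for i in range(1,n):
        if s[i,4]>4: print('  white',s[i,4],ce[i].round(1),'z26',rays(im,ce[i],.026)[0,:2].round(4),'z12',rays(im,ce[i],.012)[0,:2].round(4))
    hs=g&(W[...,2]>.038)&(W[...,0]<.47); print(' sink', rect(im,hs,.047))
    dk=(H[...,2]<75)&g&(W[...,2]>.041)&(W[...,0]<.47); print(' sink dark', rect(im,dk,.047))
x,y=(280,130),(270,140)
E
python3 m2.py; python3 - <<'E'
from h import *
a=shot('top')['frame'][130:280,230:480]; b=shot('side')['frame'][140:400,270:480]
a=cv2.resize(a,None,fx=2,fy=2,interpolation=cv2.INTER_CUBIC); b=cv2.resize(b,(291,360),interpolation=cv2.INTER_CUBIC)
o=np.zeros((360,791,3),np.uint8); o[:300,:500]=a; o[:,500:]=b
cv2.imwrite('pics/after.png',o[:,:,::-1])
E
```

```text
top
 handle {'n': 21, 'rect': array([ 568.6, -354.6]), 'size': array([18.6, 10. ]), 'mean': array([ 569.9, -353.6]), 'ang': 164.7}
 hood {'n': 396, 'rect': array([ 604.3, -357.5]), 'size': array([62.9, 57.1]), 'mean': array([ 607.4, -352.2]), 'ang': 128.7}
 knob 0.144 {'n': 84, 'rect': array([588.1, 105.7]), 'size': array([24.7, 23.8]), 'mean': array([588.3, 105. ]), 'ang': -142.6}
 knob 0.146 {'n': 84, 'rect': array([587.6, 105.5]), 'size': array([24.6, 23.7]), 'mean': array([587.9, 104.7]), 'ang': -142.6}
 red z [0.13447922 0.14475322 0.14607124 0.14755109]
 pad {'n': 13, 'rect': array([ 548.6, -114.9]), 'size': array([10.1,  9.8]), 'mean': array([ 548.3, -114.6]), 'ang': 137.3}
  white 1146 [440.7 238. ] z26 [ 0.4888 -0.3406] z12 [ 0.4904 -0.3451]
  white 23 [351.5 214.1] z26 [ 0.5447 -0.1133] z12 [ 0.547  -0.1149]
  white 18 [331.3 238.1] z26 [ 0.4823 -0.0625] z12 [ 0.4838 -0.0634]
  white 16 [360.8 244.8] z26 [ 0.4673 -0.1369] z12 [ 0.4686 -0.1388]
  white 54 [430.6 268.2] z26 [ 0.4127 -0.3122] z12 [ 0.4133 -0.3163]
 sink {'n': 2043, 'rect': array([ 467.4, -313.3]), 'size': arra
[... 901 characters left out ...]
54.9] z26 [1.3231 1.1075] z12 [1.3475 1.1432]
  white 10 [308.5  57. ] z26 [1.2419 1.1212] z12 [1.2648 1.1571]
  white 17 [318.8  77.9] z26 [1.133  0.8698] z12 [1.1537 0.9009]
  white 22 [335.8  81. ] z26 [1.1738 0.8029] z12 [1.1953 0.8327]
  white 19 [306.6 259.5] z26 [ 0.4822 -0.061 ] z12 [ 0.4904 -0.048 ]
  white 27 [343. 267.] z26 [ 0.5369 -0.1261] z12 [ 0.5461 -0.1143]
  white 21 [319.1 282.2] z26 [ 0.4662 -0.1364] z12 [ 0.4741 -0.1248]
 sink {'n': 1083, 'rect': array([1189.2,  960.5]), 'size': array([399.8, 290.6]), 'mean': array([1218.7,  939.2]), 'ang': 69.7}
 sink dark {'n': 157, 'rect': array([433.6, -97.4]), 'size': array([47.5, 32.6]), 'mean': array([433.3, -97. ]), 'ang': 166.9}
```

View pics/after.png

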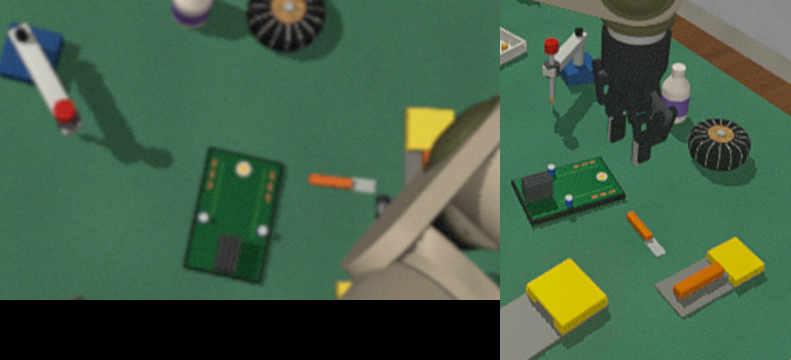

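The scraper is fully home and released; in the side crop the orange handle butts against the hood. With the board clear, the gold pad is at about (547,-115) mm with the board at a yaw of about -11.5°, and the knob is at about (588,105). The knob is next.

```bash
python3 go.py 588 105 175 78.5
```

```text
[-11.16  38.29   4.37] [-0.06  0.13  9.35] t 9.4 pos [ 462.1 -273.3  219. ] F [ 0.8 -0.9 -0.4] w 43.0
```

jog_arm(
  targets=[
    [-9,31,0,0,0.1,9.3],
    [-9,31,0,0,0.1,9.3],
    [-9,31,0,0,0.1,9.3],
    [-9,31,0,0,0.1,9.3],
    [-9,31,0,0,0.1,9.3],
    [-9,31,0,0,0.1,9.3],
    [-9,31,0,0,0.1,9.3],
    [-9,31,0,0,0.1,9.3],
  ],
  hand=0.8,
)

```text
time_s: 10.03
position: [0.5652, 0.0351, 0.2171]
tool_rot: [[-0.98, 0.198, -0.002], [0.198, 0.98, 0.001], [0.002, 0.001, -1.0]]
ft_force: [0.3, -0.2, 0.5]
grip_width: 0.0686
gripper_force: 0.0
```

```bash
python3 go.py 588 105 165 78.5
```

```text
[-0.86  7.3   5.21] [ 0.04 -0.11  0.06] t 10.0 pos [565.2  35.1 217.1] F [ 0.3 -0.2  0.5] w 68.6
```

jog_arm(
  targets=[
    [-0.6,4,1,0,-0.1,0],
    [-0.9,7.3,3,0,-0.1,0],
    [-0.9,7.3,5.2,0,-0.1,0],
    [-0.9,7.3,5.2,0,-0.1,0],
    [-0.9,7.3,5.2,0,-0.1,0],
    [-0.9,7.3,5.2,0,-0.1,0],
  ],
)

```text
time_s: 10.53
position: [0.5879, 0.1015, 0.1665]
tool_rot: [[-0.98, 0.2, 0.001], [0.2, 0.98, 0.0], [-0.001, 0.0, -1.0]]
ft_force: [-0.4, -0.2, 0.5]
grip_width: 0.0683
gripper_force: 0.0
```

```bash
python3 go.py 588 105 116 78.5
```

```text
[0.07 0.35 5.05] [ 0.03  0.07 -0.05] t 10.5 pos [587.9 101.5 166.5] F [-0.4 -0.2  0.5] w 68.3
```

jog_arm(
  targets=[
    [0,0.35,2,0,0,0],
    [0,0.35,4,0,0,0],
    [0,0.35,5,0,0,0],
    [0,0.35,5,0,0,0],
    [0,0.35,5,0,0,0],
  ],
)

```text
time_s: 10.95
position: [0.5883, 0.1052, 0.1166]
tool_rot: [[-0.98, 0.2, 0.001], [0.2, 0.98, 0.0], [-0.001, 0.001, -1.0]]
ft_force: [0.0, 0.1, 0.6]
grip_width: 0.068
gripper_force: 0.0
```

jog_arm(
  targets=[
    [0,0,0,0,0,0],
    [0,0,0,0,0,0],
    [0,0,0,0,0,0],
    [0,0,0,0,0,0],
    [0,0,0,0,0,0],
    [0,0,0,0,0,0],
  ],
  hand=0,
  newtons=30,
)

```text
time_s: 11.45
position: [0.5881, 0.1062, 0.1162]
tool_rot: [[-0.98, 0.199, 0.002], [0.199, 0.98, 0.001], [-0.001, 0.001, -1.0]]
ft_force: [1.3, 2.6, 3.3]
grip_width: 0.0247
gripper_force: 29.4
```

```bash
python3 go.py 588 105 116 78.5
```

```text
[-0.01 -0.12  0.02] [0.06 0.08 0.03] t 11.4 pos [588.1 106.2 116.2] F [1.3 2.6 3.3] w 24.7
```

jog_arm(
  targets=[
    [0,0.1,-0.8,0,0,0],
    [0,0.1,-1.6,0,0,0],
    [0,0.1,-2.4,0,0,0],
    [0,0.1,-3.2,0,0,0],
    [0,0.1,-4,0,0,0],
    [0,0.1,-4.8,0,0,0],
    [0,0.1,-5.4,0,0,0],
    [0,0.1,-5.4,0,0,0],
  ],
)

```text
time_s: 12.12
position: [0.5881, 0.1063, 0.1711]
tool_rot: [[-0.98, 0.199, 0.001], [0.199, 0.98, -0.001], [-0.002, -0.0, -1.0]]
ft_force: [0.5, -5.2, 3.5]
grip_width: 0.0252
gripper_force: 30.6
```

jog_arm(
  targets=[
    [0,0,-0.1,0,0,0],
    [0,0,-0.3,0,0,0],
    [0,0,-0.5,0,0,0],
    [0,0,-0.5,0,0,0],
  ],
)

```text
time_s: 12.45
position: [0.5881, 0.1063, 0.1746]
tool_rot: [[-0.98, 0.199, 0.0], [0.199, 0.98, -0.0], [-0.0, -0.0, -1.0]]
ft_force: [2.6, -5.0, -1.2]
grip_width: 0.0248
gripper_force: 30.2
```

jog_arm(
  targets=[
    [0,-0.06,-0.2,0,0,0],
    [0,-0.06,-0.4,0,0,0],
    [0,-0.06,-0.5,0,0,0],
    [0,-0.06,-0.5,0,0,0],
  ],
)

```text
time_s: 12.78
position: [0.5879, 0.1062, 0.178]
tool_rot: [[-0.98, 0.199, -0.001], [0.199, 0.98, 0.001], [0.001, 0.0, -1.0]]
ft_force: [7.1, -2.4, -12.4]
grip_width: 0.025
gripper_force: 31.9
```

jog_arm(
  targets=[
    [0,0,-0.2,0,0,0],
    [0,0,-0.4,0,0,0],
    [0,0,-0.4,0,0,0],
  ],
)

```text
time_s: 13.03
position: [0.5868, 0.1064, 0.1793]
tool_rot: [[-0.98, 0.199, -0.007], [0.199, 0.98, 0.001], [0.007, -0.0, -1.0]]
ft_force: [8.9, -0.5, -25.8]
grip_width: 0.0245
gripper_force: 32.0
```

jog_arm(
  targets=[
    [0,0,0.4,0,0,0],
    [0,0,0.4,0,0,0],
    [0,0,0.4,0,0,0],
    [0,0,0.4,0,0,0],
    [0,0,0.4,0,0,0],
  ],
  hand=0.8,
)

```text
time_s: 13.45
position: [0.5879, 0.1064, 0.1804]
tool_rot: [[-0.98, 0.199, 0.001], [0.199, 0.98, 0.001], [-0.001, 0.001, -1.0]]
ft_force: [-0.1, -0.2, -0.1]
grip_width: 0.0681
gripper_force: 0.0
```

jog_arm(
  targets=[
    [0,0,-2,0,0,0],
    [0,0,-5,0,0,0],
    [0,0,-5.5,0,0,0],
    [4,-2,-5.5,0,0,0],
    [7,-5,-5.5,0,0,0],
    [10,-8,-5.5,0,0,0],
    [13,-11,-5.5,0,0,0],
    [13,-11,-5.5,0,0,0],
  ],
)

```text
time_s: 14.12
position: [0.434, 0.0229, 0.2349]
tool_rot: [[-0.98, 0.201, -0.001], [0.201, 0.98, -0.0], [0.001, -0.0, -1.0]]
ft_force: [1.3, 0.2, 1.3]
grip_width: 0.0681
gripper_force: 0.0
```

```bash
python3 go.py 437.5 -92.3 90 78.5; cat > m3.py <<'E'
from h import *
R={}
for c in ['top','side']:
    im=shot(c); W=cloud(im); M=masks(im); H=hsv(im)
    k=M['red']&near(im,W,(.59,.1),.06)
    n,l,s,ce=cv2.connectedComponentsWithStats(k.astype(np.uint8)); i=1+np.argmax(s[1:,4])
    print(c,'knob',s[i,4],ce[i].round(1),rays(im,ce[i],.198)[0].round(4),'z',np.percentile(W[k][:,2],[5,50,80,95]).round(3))
    g=near(im,W,(.57,0),.25)&(W[...,2]<.03)
    pad=(H[...,0]>=20)&(H[...,0]<=34)&(H[...,1]>80)&(H[...,2]>120)&g
    if pad.any(): print('  pad',rect(im,pad,.012))
    g=near(im,W,(.5,0),.25)&(W[...,2]<.045)
    wh=(H[...,1]<70)&(H[...,2]>130)&g
    n,l,s,ce=cv2.connectedComponentsWithStats(wh.astype(np.uint8))
    for i in range(1,n):
        if 8<s[i,4]<60: print('  white',s[i,4],ce[i].round(1),'z26',rays(im,ce[i],.026)[0,:2].round(4),'z12',rays(im,ce[i],.012)[0,:2].round(4))
    x,y=(210,140) if c=='top' else (270,130)
    R[c]=cv2.resize(im['frame'][y:y+100,x:x+100],(395,395),interpolation=cv2.INTER_CUBIC)
E
cat > m3v.py <<'E'
from m3 import *
import sys
cv2.imwrite(f'pics/{sys.argv[1]}.png',np.hstack([R['top'],R['side']])[:,:,::-1])
E
python3 m3v.py up
```

```text
[ -2.67 -11.21  14.49] [-0.02 -0.07 -0.07] t 14.1 pos [434.   22.9 234.9] F [1.3 0.2 1.3] w 68.1
top knob 98 [259.4 178.6] [0.5895 0.1057 0.198 ] z [0.197 0.206 0.207 0.208]
  pad {'n': 14, 'rect': array([ 548.6, -114.9]), 'size': array([10.1,  9.8]), 'mean': array([ 548.1, -114.9]), 'ang': 121.3}
  white 12 [244.  165.1] z26 [0.6663 0.1659] z12 [0.6702 0.168 ]
  white 12 [250.2 176.4] z26 [0.6366 0.1483] z12 [0.6401 0.1502]
  white 24 [351.4 214.1] z26 [ 0.5448 -0.113 ] z12 [ 0.5471 -0.1146]
  white 18 [360.9 244.7] z26 [ 0.4674 -0.1373] z12 [ 0.4687 -0.1392]
side knob 83 [306.5 151.3] [0.5861 0.1008 0.198 ] z [0.188 0.202 0.205 0.206]
  pad {'n': 12, 'rect': array([ 546.1, -114.4]), 'size': array([11.2,  9.2]), 'mean': array([ 546.5, -114.4]), 'ang': 178.1}
  white 29 [389.4 224.9] z26 [ 0.7235 -0.0665] z12 [ 0.7363 -0.0535]
  white 19 [306.6 259.5] z26 [ 0.4822 -0.061 ] z12 [ 0.4904 -0.048 ]
  white 26 [343.1 266.9] z26 [ 0.5371 -0.1261] z12 [ 0.5463 -0.1143]
  white 21 [319.1 282.2] z26 [ 0.4662 -0.1364] z12 [ 0.4741 -0.1248]
```

View pics/up.png

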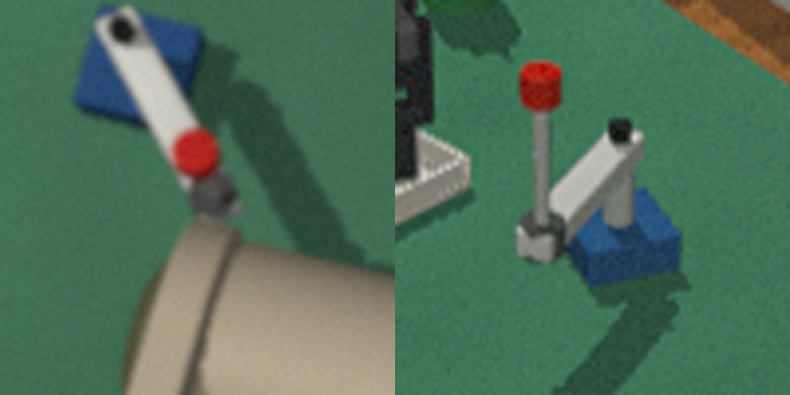

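The probe is up, with the knob top at about 205 mm, and the board hasn't moved. Now I grip the heat sink.

jog_arm(
  targets=[
    [-1.3,-4,4,0,0,0],
    [-2.6,-8,8,0,0,0],
    [-2.7,-11.2,12,0,0,0],
    [-2.7,-11.2,14.5,0,0,0],
    [-2.7,-11.2,14.5,0,0,0],
    [-2.7,-11.2,14.5,0,0,0],
    [-2.7,-11.2,14.5,0,0,0],
  ],
)

```text
time_s: 14.8
position: [0.4436, -0.0907, 0.0893]
tool_rot: [[-0.98, 0.199, -0.001], [0.199, 0.98, 0.001], [0.001, 0.001, -1.0]]
ft_force: [0.1, 0.2, 0.6]
grip_width: 0.0685
gripper_force: 0.0
```

```bash
python3 go.py 437.5 -92.3 20 78.5
```

```text
[ 0.56 -0.29  6.93] [ 0.06 -0.06 -0.01] t 14.8 pos [443.6 -90.7  89.3] F [0.1 0.2 0.6] w 68.5
```

jog_arm(
  targets=[
    [0.6,-0.3,2,0,0,0],
    [0.6,-0.3,5,0,0,0],
    [0.6,-0.3,6.8,0,0,0],
    [0.6,-0.3,6.8,0,0,0],
    [0.6,-0.3,6.8,0,0,0],
  ],
)

```text
time_s: 15.22
position: [0.4374, -0.092, 0.0226]
tool_rot: [[-0.98, 0.198, 0.001], [0.198, 0.98, -0.0], [-0.001, 0.0, -1.0]]
ft_force: [-0.8, 0.2, 1.2]
grip_width: 0.0682
gripper_force: 0.0
```

jog_arm(
  targets=[
    [0,0,0,0,0,0],
    [0,0,0,0,0,0],
    [0,0,0,0,0,0],
    [0,0,0,0,0,0],
    [0,0,0,0,0,0],
    [0,0,0,0,0,0],
  ],
  hand=0,
  newtons=40,
)

```text
time_s: 15.72
position: [0.4368, -0.0926, 0.0225]
tool_rot: [[-0.98, 0.199, 0.002], [0.199, 0.98, -0.0], [-0.002, 0.0, -1.0]]
ft_force: [-0.5, 1.8, 9.5]
grip_width: 0.0234
gripper_force: 39.5
```

```bash
python3 go.py 437.5 -92.3 20 78.5; python3 m3.py
```

```text
[-0.06  0.04  0.25] [0.   0.11 0.03] t 15.7 pos [436.8 -92.6  22.5] F [-0.5  1.8  9.5] w 23.4
top knob 98 [259.4 178.6] [0.5895 0.1057 0.198 ] z [0.198 0.206 0.207 0.208]
  pad {'n': 14, 'rect': array([ 548.6, -114.9]), 'size': array([10.1,  9.8]), 'mean': array([ 548.1, -114.9]), 'ang': 121.3}
  white 12 [244.  165.1] z26 [0.6663 0.1659] z12 [0.6702 0.168 ]
  white 9 [250.8 177.2] z26 [0.6345 0.1469] z12 [0.6379 0.1487]
  white 24 [351.4 214.1] z26 [ 0.5448 -0.113 ] z12 [ 0.5471 -0.1146]Traceback (most recent call last):
  File "m3.py", line 6, in <module>
    n,l,s,ce=cv2.connectedComponentsWithStats(k.astype(np.uint8)); i=1+np.argmax(s[1:,4])
                                                                       ~~~~~~~~~^^^^^^^^^
    return _wrapfunc(a, 'argmax', axis=axis, out=out, **kwds)
    return bound(*args, **kwds)
ValueError: attempt to get argmax of an empty sequence
```

jog_arm(
  targets=[
    [0,1,0,0,0,0],
    [0,2.5,0,0,0,0],
    [0.1,4,0,0,0,0],
    [0.1,5.5,0,0,0,0],
    [0.1,7,0,0,0,0],
    [0.2,8.5,0,0,0,0],
    [0.2,10,0,0,0,0],
    [0.2,11,0,0,0,0],
  ],
)

```text
time_s: 16.48
position: [0.457, 0.0162, 0.0225]
tool_rot: [[-0.98, 0.199, 0.002], [0.199, 0.98, -0.001], [-0.003, -0.0, -1.0]]
ft_force: [-1.3, -4.8, 5.4]
grip_width: 0.0236
gripper_force: 39.5
```

```bash
python3 go.py 477.8 127.4 22.5 78.5
```

```text
[ 0.17 11.31  0.  ] [-0.01  0.15  0.04] t 16.5 pos [457.   16.2  22.5] F [-1.3 -4.8  5.4] w 23.6
```

jog_arm(
  targets=[
    [0,1.5,0,0,0,0],
    [0,3,0,0,0,0],
    [0.1,4.5,0,0,0,0],
    [0.1,6,0,0,0,0],
    [0.1,7.5,0,0,0,0],
    [0.1,9,0,0,0,0],
    [0.2,10,0,0,0,0],
    [0.2,10.6,0,0,0,0],
  ],
)

```text
time_s: 17.15
position: [0.4759, 0.1205, 0.0226]
tool_rot: [[-0.98, 0.198, 0.002], [0.198, 0.98, -0.0], [-0.002, 0.0, -1.0]]
ft_force: [-1.8, -4.3, 7.0]
grip_width: 0.0233
gripper_force: 40.0
```

jog_arm(
  targets=[
    [0,0.2,0,0,0,0],
    [0,0.5,0,0,0,0],
    [0,0.5,0,0,0,0],
    [0,0.5,0,0,0,0],
  ],
)

```text
time_s: 17.48
position: [0.4769, 0.125, 0.0226]
tool_rot: [[-0.98, 0.199, 0.002], [0.199, 0.98, 0.001], [-0.002, 0.001, -1.0]]
ft_force: [0.2, 2.5, 6.0]
grip_width: 0.0233
gripper_force: 39.8
```

```bash
python3 go.py 477.8 127.4 22.5 78.5; sed -i 's/; i=1+np.argmax/; i=len(s)-1 and 1+np.argmax/; s/(270,130)/(260,150)/' m3.py; sed -i 's/i=len(s)-1 and 1+np.argmax(s\[1:,4\])/i=1+np.argmax(s[1:,4]) if len(s)>1 else 0/' m3.py; python3 m3v.py slid
```

```text
[-0.04  0.25  0.01] [0.06 0.12 0.02] t 17.5 pos [476.9 125.   22.6] F [0.2 2.5 6. ] w 23.3
top knob 100 [259.4 178.6] [0.5894 0.1057 0.198 ] z [0.197 0.205 0.207 0.208]
  pad {'n': 11, 'rect': array([586.5, 103. ]), 'size': array([9.9, 7.4]), 'mean': array([586.3, 102.7]), 'ang': 106.8}
  white 13 [244.1 165.3] z26 [0.6657 0.1656] z12 [0.6696 0.1677]
  white 13 [250.3 176.6] z26 [0.6361 0.1481] z12 [0.6395 0.15  ]
  white 15 [268.1 198.2] z26 [0.5806 0.1003] z12 [0.5834 0.1015]
side knob 83 [306.2 151.4] [0.5851 0.1008 0.198 ] z [0.189 0.2   0.205 0.206]
  pad {'n': 8, 'rect': array([586.6, 104.5]), 'size': array([12.3, 10. ]), 'mean': array([585.8, 103.8]), 'ang': -158.1}
  white 9 [308.8 213.6] z26 [0.5803 0.0833] z12 [0.5903 0.0992]
  white 30 [389.3 224.9] z26 [ 0.7231 -0.0663] z12 [ 0.736  -0.0533]
  white 14 [284.4 223.6] z26 [0.5069 0.0812] z12 [0.5155 0.097 ]
```

View pics/slid.png

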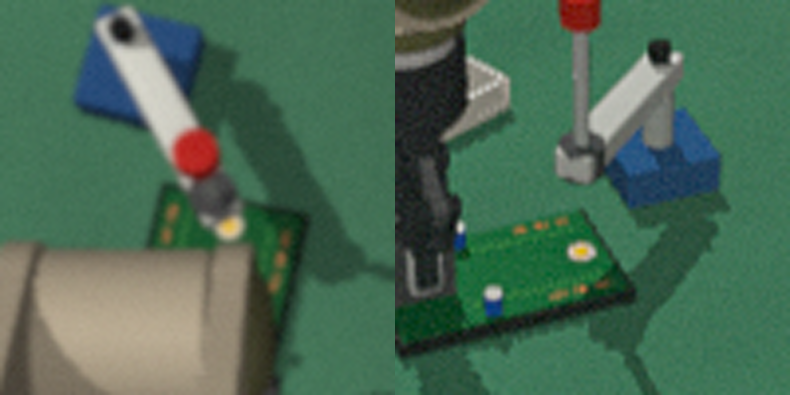

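jog_arm(
  targets=[
    [-0.05,0.2,0,0,0,0],
    [-0.05,0.35,0,0,0,0],
    [-0.05,0.35,0,0,0,0],
    [-0.05,0.35,0,0,0,0],
  ],
)

```text
time_s: 17.92
position: [0.478, 0.128, 0.0226]
tool_rot: [[-0.98, 0.199, 0.002], [0.199, 0.98, 0.0], [-0.002, 0.0, -1.0]]
ft_force: [-0.7, -2.3, 7.6]
grip_width: 0.0235
gripper_force: 39.9
```

```bash
python3 - <<'E'
from h import *
s=env.observe(); p=s['position']*1000; T=s['tool_rot']
print(p.round(1),T[:2,1].round(4),'lateral',p@T[:,1]-np.array([588,106.3,p[2]])@T[:,1],'F',s['ft_force'].round(1))
im=shot('side');H=hsv(im)
# pad+ring blob, rod columns
u=slice(290,325); 
reg=np.zeros((400,640),bool); reg[203:224,295:320]=1
green=(H[...,0]>40)&(H[...,0]<95)&(H[...,1]>90)
m=reg&~green&(H[...,2]>110); n,l,st,ce=cv2.connectedComponentsWithStats(m.astype(np.uint8)); i=1+np.argmax(st[1:,4])
print('padblob',st[i,4],ce[i],rays(im,ce[i],.012)[0].round(4))
M=masks(im)['red']; reg=np.zeros((400,640),bool); reg[138:165,295:320]=1
M&=reg; v,uu=np.nonzero(M); print('knob cols by row',[(r,uu[v==r].min(),uu[v==r].max()) for r in range(v.min(),v.max()+1,2)])
for z in (.205,.183,.012): 
    P=np.linalg.inv(im['cam_to_world'])@np.array([.5885,.1055,z,1]); f=200/np.tan(np.radians(im['fovy'])/2)
    print(z,(P[:2]/P[2]*f+[im['cx'],im['cy']]).round(1))
E
```

```text
[478.  128.   22.6] [0.1993 0.9799] lateral -0.6841546957074911 F [-0.7 -2.3  7.6]
padblob 35 [306.45714286 212.57142857] [0.5876 0.1062 0.012 ]
knob cols by row [(146, np.int64(304), np.int64(309)), (148, np.int64(302), np.int64(311)), (150, np.int64(303), np.int64(311)), (152, np.int64(303), np.int64(310)), (154, np.int64(302), np.int64(311)), (156, np.int64(304), np.int64(309))]
0.205 [306.3 147.7]
0.183 [306.4 155.7]
0.012 [306.9 212.6]
```

Side view: the pad blob at (306.5,212.6) matches the predicted probe axis at (306.9,212.6), so the pad is under the tip within 1 mm. I let go and press the knob.

jog_arm(
  targets=[
    [0,0,0,0,0,0],
    [0,0,0,0,0,0],
    [0,0,0,0,0,0],
    [0,0,0,0,0,0],
  ],
  hand=0.7,
)

```text
time_s: 18.3
position: [0.4774, 0.1282, 0.0216]
tool_rot: [[-0.98, 0.199, -0.0], [0.199, 0.98, 0.0], [0.0, 0.0, -1.0]]
ft_force: [-0.2, -0.4, -0.2]
grip_width: 0.0595
gripper_force: 0.0
```

jog_arm(
  targets=[
    [0,0,-3,0,0,0],
    [0,0,-6,0,0,0],
    [0,0,-10,0,0,0],
    [0,0,-14,0,0,0],
    [0,0,-18,0,0,0],
    [0,0,-21.5,0,0,0],
    [0,0,-21.5,0,0,0],
    [0,0,-21.5,0,0,0],
  ],
)

```text
time_s: 18.97
position: [0.4779, 0.1282, 0.238]
tool_rot: [[-0.98, 0.199, 0.004], [0.199, 0.98, 0.0], [-0.004, 0.001, -1.0]]
ft_force: [0.5, 1.1, -0.6]
grip_width: 0.06
gripper_force: 0.0
```

```bash
python3 m3.py; python3 go.py 588.5 106.2 235 78.5
```

```text
top knob 8 [263.6 177.9] [0.5914 0.0966 0.198 ] z [0.205 0.206 0.207 0.208]
  white 12 [244.  165.1] z26 [0.6663 0.1659] z12 [0.6702 0.168 ]
  white 11 [243. 242.] z26 [0.4676 0.158 ] z12 [0.4689 0.16  ]
  white 10 [242.  257.5] z26 [0.4292 0.1585] z12 [0.43   0.1605]
side knob 82 [306.2 151.2] [0.5858 0.1016 0.198 ] z [0.188 0.203 0.205 0.206]
  pad {'n': 12, 'rect': array([587.8, 106.4]), 'size': array([16.8, 10. ]), 'mean': array([588.6, 108.1]), 'ang': 55.9}
  white 12 [274.5 206. ] z26 [0.5228 0.1602] z12 [0.5318 0.1776]
  white 14 [284.2 222.9] z26 [0.5079 0.084 ] z12 [0.5166 0.0999]
  white 28 [389.4 225. ] z26 [ 0.7232 -0.0666] z12 [ 0.736  -0.0536]
[-11.37   0.07   0.03] [-0.   -0.12  0.02] t 19.1 pos [476.9 128.1 235.5] F [-0.2  0.1 -0.8] w 59.6
```

jog_arm(
  targets=[
    [-4,0.05,0,0,-0.1,0],
    [-8,0.05,0,0,-0.1,0],
    [-11.4,0.05,0,0,-0.1,0],
    [-11.4,0.05,0,0,-0.1,0],
    [-11.4,0.05,0,0,-0.1,0],
    [-11.4,0.05,0,0,-0.1,0],
  ],
  hand=0,
)

```text
time_s: 19.57
position: [0.5885, 0.106, 0.2349]
tool_rot: [[-0.98, 0.199, -0.002], [0.199, 0.98, 0.0], [0.002, -0.0, -1.0]]
ft_force: [0.2, -0.3, -0.5]
grip_width: -0.0001
gripper_force: 0.0
```

jog_arm(
  targets=[
    [0,0,1,0,0,0],
    [0,0,2,0,0,0],
    [0,0,3,0,0,0],
    [0,0,3.5,0,0,0],
    [0,0,4,0,0,0],
    [0,0,4,0,0,0],
  ],
)

```text
time_s: 20.07
position: [0.5888, 0.1061, 0.1955]
tool_rot: [[-0.98, 0.199, 0.0], [0.199, 0.98, 0.0], [-0.0, 0.0, -1.0]]
ft_force: [0.1, 0.1, -0.2]
grip_width: 0.0001
gripper_force: 0.0
```

```bash
python3 m3v.py press
```

```text
top knob 6 [260.3 183.8] [0.578  0.1031 0.198 ] z [0.192 0.194 0.196 0.196]
side knob 61 [306.1 155.9] [0.5737 0.083  0.198 ] z [0.179 0.19  0.195 0.196]
  pad {'n': 13, 'rect': array([587.8, 106.4]), 'size': array([16.8, 10. ]), 'mean': array([588.7, 107.6]), 'ang': 63.1}
  white 12 [274.5 206. ] z26 [0.5228 0.1602] z12 [0.5318 0.1776]
  white 14 [284.3 222.9] z26 [0.508  0.0839] z12 [0.5167 0.0998]
  white 26 [389.5 225. ] z26 [ 0.7235 -0.0667] z12 [ 0.7363 -0.0537]
```

View pics/press.png

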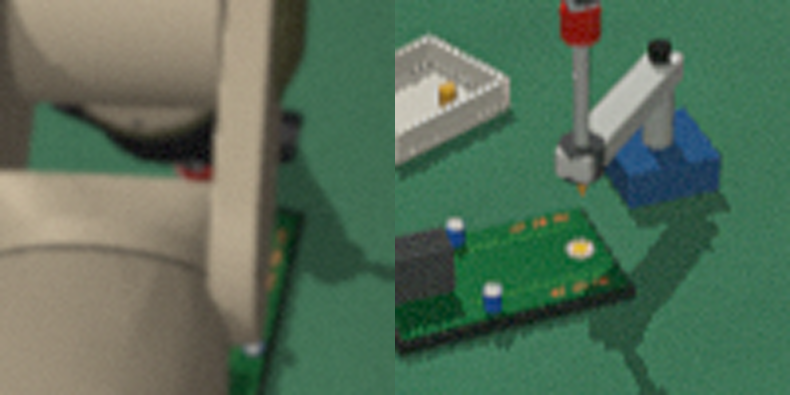

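The tip is emerging straight above the pad: tip at crop (583,188), pad at (580,249). I keep pressing.

jog_arm(
  targets=[
    [0,0,0.7,0,0,0],
    [0,0,1.4,0,0,0],
    [0,0,2.1,0,0,0],
    [0,0,2.8,0,0,0],
    [0,0,3.3,0,0,0],
    [0,0,3.7,0,0,0],
    [0,0,4,0,0,0],
    [0,0,4,0,0,0],
  ],
)

```text
time_s: 20.83
position: [0.589, 0.1059, 0.1557]
tool_rot: [[-0.98, 0.199, -0.0], [0.199, 0.98, 0.0], [0.0, 0.0, -1.0]]
ft_force: [-0.4, -0.0, -0.8]
grip_width: -0.0001
gripper_force: 0.0
```

jog_arm(
  targets=[
    [0,0,0.1,0,0,0],
    [0,0,0.2,0,0,0],
    [0,0,0.2,0,0,0],
  ],
)

```text
time_s: 21.08
position: [0.589, 0.1059, 0.1543]
tool_rot: [[-0.98, 0.199, 0.001], [0.199, 0.98, 0.0], [-0.001, 0.0, -1.0]]
ft_force: [0.3, 0.3, 0.4]
grip_width: -0.0001
gripper_force: 0.0
```

jog_arm(
  targets=[
    [0,0,0.1,0,0,0],
    [0,0,0.15,0,0,0],
    [0,0,0.15,0,0,0],
  ],
)

```text
time_s: 21.33
position: [0.5892, 0.1059, 0.153]
tool_rot: [[-0.98, 0.199, 0.001], [0.199, 0.98, 0.0], [-0.001, 0.0, -1.0]]
ft_force: [-0.6, 0.2, 1.2]
grip_width: -0.0001
gripper_force: 0.5
```

jog_arm(
  targets=[
    [0,0,0.1,0,0,0],
    [0,0,0.1,0,0,0],
    [0,0,0.1,0,0,0],
  ],
)

```text
time_s: 21.58
position: [0.5894, 0.1059, 0.1519]
tool_rot: [[-0.98, 0.199, 0.002], [0.199, 0.98, 0.0], [-0.002, 0.0, -1.0]]
ft_force: [-1.8, 0.3, 1.7]
grip_width: 0.0002
gripper_force: 0.7
```

jog_arm(
  targets=[
    [0,0,0.1,0,0,0],
    [0,0,0.1,0,0,0],
    [0,0,0.1,0,0,0],
  ],
)

```text
time_s: 21.83
position: [0.5895, 0.1059, 0.151]
tool_rot: [[-0.98, 0.199, 0.002], [0.199, 0.98, 0.0], [-0.002, 0.0, -1.0]]
ft_force: [-0.9, 0.5, 2.7]
grip_width: 0.0001
gripper_force: 0.9
```

jog_arm(
  targets=[
    [0,0,0.07,0,0,0],
    [0,0,0.07,0,0,0],
    [0,0,0.07,0,0,0],
  ],
)

```text
time_s: 22.08
position: [0.5895, 0.1059, 0.1507]
tool_rot: [[-0.98, 0.199, 0.002], [0.199, 0.98, 0.0], [-0.002, 0.001, -1.0]]
ft_force: [-2.8, 0.2, 6.1]
grip_width: -0.0
gripper_force: 2.6
```

jog_arm(
  targets=[
    [0,0,0.07,0,0,0],
    [0,0,0.07,0,0,0],
    [0,0,0.07,0,0,0],
  ],
)

```text
time_s: 22.33
position: [0.5895, 0.106, 0.1505]
tool_rot: [[-0.98, 0.199, 0.003], [0.199, 0.98, 0.0], [-0.003, 0.001, -1.0]]
ft_force: [-3.4, -0.1, 7.3]
grip_width: -0.0001
gripper_force: 4.1
```

The tip has stopped on the board at the expected height, with the force rising only to about 7 N. I retreat and check.

jog_arm(
  targets=[
    [0,0,-2,0,0,0],
    [0,0,-6,0,0,0],
    [0,0,-9,0,0,0],
    [4,0,-9,0,0,0],
    [8,0,-9,0,0,0],
    [12,-3,-9,0,0,0],
    [16,-7,-9,0,0,0],
    [16,-7,-9,0,0,0],
  ],
)

```text
time_s: 23.0
position: [0.4153, 0.0686, 0.2391]
tool_rot: [[-0.98, 0.198, 0.001], [0.198, 0.98, -0.0], [-0.001, -0.0, -1.0]]
ft_force: [1.1, -0.5, 0.1]
grip_width: -0.0002
gripper_force: 0.0
```

jog_arm(
  targets=[
    [0,-4,0,0,0,0],
    [0,-8,0,0,0,0],
    [0,-12,0,0,0,0],
    [0,-12,0,0,0,0],
    [0,-12,0,0,0,0],
  ],
)

```text
time_s: 23.42
position: [0.3945, -0.0502, 0.2392]
tool_rot: [[-0.979, 0.204, 0.002], [0.204, 0.979, 0.0], [-0.002, 0.0, -1.0]]
ft_force: [-0.1, 0.5, -0.8]
grip_width: 0.0002
gripper_force: 0.0
```

```bash
python3 m3v.py done
```

```text
top knob 90 [261.6 184.8] [0.5759 0.1003 0.198 ] z [0.137 0.151 0.153 0.154]
  pad {'n': 8, 'rect': array([586.4, 105.6]), 'size': array([9.8, 7.4]), 'mean': array([586.5, 105. ]), 'ang': 116.8}
  white 12 [244.  165.1] z26 [0.6663 0.1659] z12 [0.6702 0.168 ]
  white 13 [251.5 178.5] z26 [0.6311 0.1449] z12 [0.6345 0.1467]
  white 9 [266.1 198.3] z26 [0.5802 0.1052] z12 [0.5829 0.1065]
  white 18 [244.1 219.7] z26 [0.5238 0.1582] z12 [0.5258 0.1602]
  white 17 [273.4 226.5] z26 [0.5084 0.084 ] z12 [0.5102 0.085 ]
side knob 74 [306.8 170.6] [0.5394 0.0262 0.198 ] z [0.136 0.148 0.151 0.152]
  pad {'n': 12, 'rect': array([590.2, 110.2]), 'size': array([16.9, 10. ]), 'mean': array([589. , 108.7]), 'ang': 66.5}
  white 12 [274.5 206. ] z26 [0.5228 0.1602] z12 [0.5318 0.1776]
  white 9 [304.3 213.1] z26 [0.5717 0.0912] z12 [0.5816 0.1072]
  white 27 [389.5 225. ] z26 [ 0.7234 -0.0668] z12 [ 0.7363 -0.0538]
  white 13 [284.3 223. ] z26 [0.5078 0.0834] z12 [0.5165 0.0992]
```

View pics/done.png

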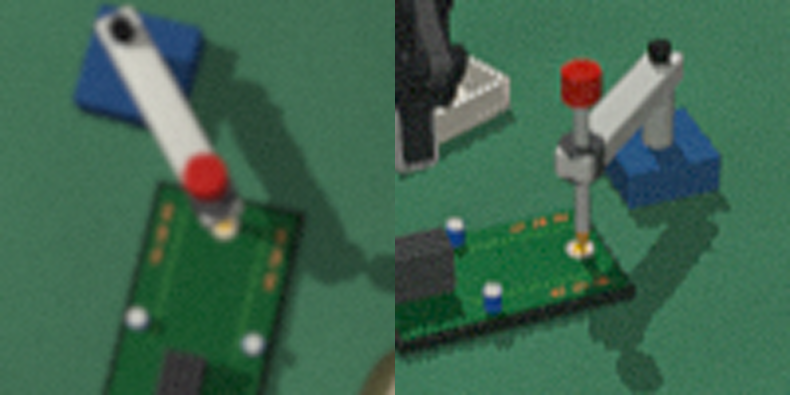

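The tip stands on the gold pad (side crop about (582,247)), the probe stayed down and the robot touches nothing, so I hand the job in.

```bash
python3 -c "
from rig import env
print(env.close_job())"
```

```text
the job is handed in; nothing more can be done
None
```

The job is done and handed in at about 24 s of the 69 s allowed: the scraper is home in the small guard, the board was slid under the raised probe, and the last picture shows the tip resting on the gold pad (peak press about 7 N). No verdict came back, and I did not re-measure the dish, bottle or transformer at the end.

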